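# Free the jammed bracket from its case and set it on the scanner turntable

## Task

The printed bracket was put back askew in its open case: one end has ridden up on the raised corner step and a corner at the other end is caught under the retaining tab. Swing it round by pushing near its high end until it drops off the step and lies flat on the case floor with its corner out from under the tab, then lift it out by its rib and set it down gently, not dropped, on its base in the middle of the turntable, and let go. Leave the scanner, mouse and power bank where they are.

Things in the scene. Friction and masses are not known exactly. Their poses are not given: they have to be found in the camera images.
- bracket_mid (a point): white plastic bracket, 0.2 kg, an upside-down T: plate 160 x 70 x 10 mm (x, y, z) with an upright rib 120 x 12 x 45 along x down its middle (the grip). Point: its centre, 27.5 mm above the underside; x along the rib, z up. Starts tilted 0.15 rad, +x end high on the step, -x end on the case floor, turned 0.4 rad counter-clockwise from the case's x
- case_floor (a point): open grey plastic case, immovable, inside 195 (x) x 150 (y) mm, walls 6 mm thick, tops 26 mm above the inner floor. Point: centre of the inner floor, 4 mm above the table; x along its length, y across, z up. Pushing the bracket's high end towards the case's -y swings it square and off the step
- case_step (a point): solid step filling the case's +x +y corner, 52 x 56 mm, flat top 20 mm above the inner floor. Point: its free corner, at the top, nearest the case's middle (45.5, 19, 20 mm from case_floor); it runs from here to the +x and +y walls. Axes as the case. The bracket lies flat once its plate is wholly clear of it
- case_tab (a point): retaining tab jutting 13.5 mm inward from the case's -x wall, 45 mm wide along y, 5 mm thick, underside 15 mm above the inner floor. Point: middle of its free edge, underside (-84, 10, 15 mm from case_floor). At the start a corner of the bracket's -x end is under it; it blocks lifting until the corner comes out towards +x
- turntable_top (a point): black round scanner turntable with white dots, immovable and not turning: disc 184 mm across and 10 mm thick on a narrower foot. This point is the centre of its top face, 40 mm above the table; z up
- scanner: grey 3D scanner head 100 mm wide on a black three-legged stand, 202 mm high, feet within 81 mm of its axis, loose; origin on the table under its centre. Leave alone
- mouse: black computer mouse, 110 x 64 x 34 mm, loose; origin under its centre. Leave alone
- powerbank: flat black power bank, 60 x 150 x 22 mm (x, y, z), loose; origin under its centre. Leave alone
- bracket_corner (a point): top of the plate corner that starts caught under the tab: (-80, 35, -17.5 mm) from bracket_mid in the bracket's axes
Mind the look-alikes: they are no part of the job. There is more than one size of the part that bears bracket_mid; the job needs the smaller. What is shaped like the part that bears turntable_top but pink is not meant.

How it is judged:
By the outcome, as a careful person would: the job done as asked, in the order asked, and still so for the second after the job is handed in, with the robot touching nothing.
It also fails if it takes over 54 s, if anything falls off the work surface, if the arm or the gripper's body presses on something with over 40 N, if the wrist force passes 120 N, or if a joint passes its speed limit or range.

## Robot

A 6-joint arm with a two-finger parallel gripper is mounted at the origin on the work surface. World frame = base frame: x ahead of the robot, y to its left, z up, the work surface at z = 0. Lengths are in m, angles in rad, forces in N, time in s.
With the tool pointing down it reaches from about 0.225 to 0.875 m from the base axis. Payload 3.4 kg.
Tool frame: the origin (TCP) lies at the very end of the fingers, on their centre line; the grasp point (between the pads) lies 19 mm behind it; z points along the fingers, y is the line along which they close (so a half turn about z gives the same grasp; the last joint's range is limited). The gripper opens to 85 mm and grips with 20 to 120 N. Pads are 22 mm wide; open, the fingers measure 114 mm over their backs; the gripper's body (76 mm by 85 mm) begins 54 mm behind the grasp point. The pads swing forward as they close: fully open they stand 13 mm farther back than shut.
Start: joints at [1.049, 0.276, 1.505, -0, 1.361, -0.121], TCP at [0.224, 0.529, 0.208] pointing down, gripper open.
Joint ranges: [-2.89, 2.89], [-0.75, 2.08], [0.22, 2.7], [-1.18, 4.32], [0.11, 2.71], [-2.7, 2.7]. Speed limits (rad/s): [2.57, 2.57, 3.14, 3.14, 3.14, 3.14].

## Interface

Orientations are given as a unit quaternion [w, x, y, z].
In Python, from rig import get_state, optics, sign_off gives the robot as it stands.
- The arm moves only by the tool send_rows, never from a script. Its argument "increments" is a list of rows, each an object with "gripper": the gripper's target within -1 to 1 (shut at 1, half-way at 0, fully open at -1); "linear": the shift along the world's x, y, z in m, a list of three; "delta_rot": the turn, a rotation vector about the world's x, y, z in rad, a list of three. In form: [{"gripper": gripper, "linear": [dx, dy, dz], "delta_rot": [rx, ry, rz]}, ...]. A call has 1 to 8 rows; each row is the pose to reach, as a shift and turn from the pose commanded when the call began; what a row does not reach only later rows make up. A row lasts 1/10 s, in which the tool goes at most 50 mm and 8.59 degrees, less where a joint would pass 70% of its speed; a pose out of reach is approached as far as the arm can. A call with a gripper value outside its range is refused whole. The fingers move at their own pace and stop on an object; "newtons" is the grip in N (left out, the last holds). Time passes only in rows, so rows that repeat a pose let the fingers close. It gives the time, the measured TCP pose, the force, the opening and the grip force at its end, in the units of the state.
- get_state(): the state, without advancing time (a new reading comes with each control period).
- optics.get_image(name): name is "scene" or "top" or "wrist"; returns a dict with "pixels" (420x560x3 uint8, blue, green, red), "K" (3x3 intrinsics, pixels), "k1" (the pictures are not rectified: a ray, as slopes to the right and down, at radius r is drawn at 1 + k1 r^2 times it, then the intrinsics apply), "rvec" (rotation vector, rad) and "tvec" (3), from world to camera coordinates, as OpenCV has them; the wrist camera has in their place "T_tool_cam" (4x4, takes a point from camera to tool coordinates, whose origin is the TCP and whose axes are the flange's). Camera axes: x right, y down, z forward; pixel columns grow to the right and rows downward; lengths in m; the calibration is good to about 2 mm. A picture is of the moment at which its call begins: read the wrist's pose just before it. There is no depth.
- sign_off(): hands the job in; it is judged then, once.
The state is a dict: "clock": time; "qpos": joint angles; "qd": joint speeds; "effort": joint torques, N m; "position": TCP position; "ee_rot": TCP orientation; "contact_force": force on the tool from outside, world axes, zero at the start; "moment": the same for the moment, N m; "width": finger opening in m; "gripper_force": force on a finger pad.
Only numpy, scipy, OpenCV 4.12 (cv2) and the standard library are available. Lean on these libraries where they do the work, as an engineer would, in place of code of your own. Each camera call takes 0.05 s, during which the arm holds its last target. There are 200 camera calls.

## Working session

There is one attempt and no reset: what is moved stays moved. The work goes in short steps, Python scripts to look and compute and a tool call to move; the robot and the scene stay as the last step left them, time stands still between calls to the robot, and variables do not carry over. Pictures are saved under pics/ and viewed, at most 10 in all, crops included, and the job is handed in when it is done.

Besides the shell and the picture viewer there is one more tool, called after "Emit:" as name(argument=value, ...) on one line, values as JSON. send_rows: Moves the arm, as the interface text tells. Its arguments: {"type":"object","properties":{"increments":{"type":"array"},"newtons":{"type":"number"}},"required":["increments"]}

```bash
mkdir -p pics
cat > h.py <<'E'
import numpy as np, cv2
from rig import get_state, optics, sign_off
from scipy.spatial.transform import Rotation as R
def cam(n):
    s=get_state(); im=optics.get_image(n)
    if n=="wrist":
        q=s["ee_rot"]; T=np.eye(4); T[:3,:3]=R.from_quat([q[1],q[2],q[3],q[0]]).as_matrix(); T[:3,3]=s["position"]
        W=T@np.array(im["T_tool_cam"])
        C=W[:3,3]; Rm=W[:3,:3]
    else:
        r=cv2.Rodrigues(np.array(im["rvec"],float))[0]; Rm=r.T; C=-r.T@np.array(im["tvec"],float).ravel()
    return dict(p=im["pixels"],K=np.array(im["K"]),k1=im["k1"],R=Rm,C=C)
def ray(c,u,v):
    d=cv2.undistortPoints(np.array([[[u,v]]],float),c["K"],np.array([c["k1"],0,0,0,0.]))[0,0]
    # model forward: distorted = und*(1+k1 r^2), same as OpenCV
    return c["R"]@np.array([d[0],d[1],1])
def onz(c,u,v,z):
    d=ray(c,u,v); return c["C"]+d*(z-c["C"][2])/d[2]
def proj(c,P):
    P=np.atleast_2d(P).astype(float); r=c["R"].T
    return cv2.projectPoints(P,cv2.Rodrigues(r)[0],-r@c["C"],c["K"],np.array([c["k1"],0,0,0,0.]))[0][:,0]
def save(c,n,s=1.4,crop=None):
    p=c["p"]
    if crop: x0,x1,y0,y1=crop; p=p[y0:y1,x0:x1]
    cv2.imwrite("pics/"+n,cv2.resize(p,None,fx=s,fy=s,interpolation=cv2.INTER_CUBIC))
E
python3 - <<'E'
from h import *
import pickle
for n in ("scene","top"):
    c=cam(n); save(c,n+"0.png"); pickle.dump(c,open(n+"0.pkl","wb")); print(n,c["C"],c["R"][:,2])
print(get_state())
E
```

```text
scene [ 1.02476731 -0.89092768  0.76021387] [-0.43242482  0.69731721 -0.57162705]
top [ 0.26129662 -0.04470164  1.20705809] [ 0.23002365 -0.01321642 -0.97309529]
{'clock': 0.1, 'qpos': array([ 1.04901685e+00,  2.76549440e-01,  1.50600183e+00,  2.70155883e-05,
        1.36070921e+00, -1.21015427e-01]), 'qd': array([-0.00077355, -0.00259147, -0.00459178, -0.00089602,  0.00236198,
       -0.00121385]), 'effort': array([ 1.96400651e-03, -4.17696655e+01, -2.46405351e+01, -2.08315532e-04,
        5.84751993e-03,  1.38171833e-05]), 'position': array([0.22406883, 0.52899392, 0.20671804]), 'ee_rot': array([-2.75958953e-04,  1.99046429e-01,  9.79989706e-01, -7.87039255e-04]), 'contact_force': array([-0.74228062, -0.38213131,  0.65782662]), 'moment': array([ 0.03141675, -0.01436184, -0.02217953]), 'gripper_force': 0.0, 'width': 0.08551406474511812}
```

View pics/top0.png

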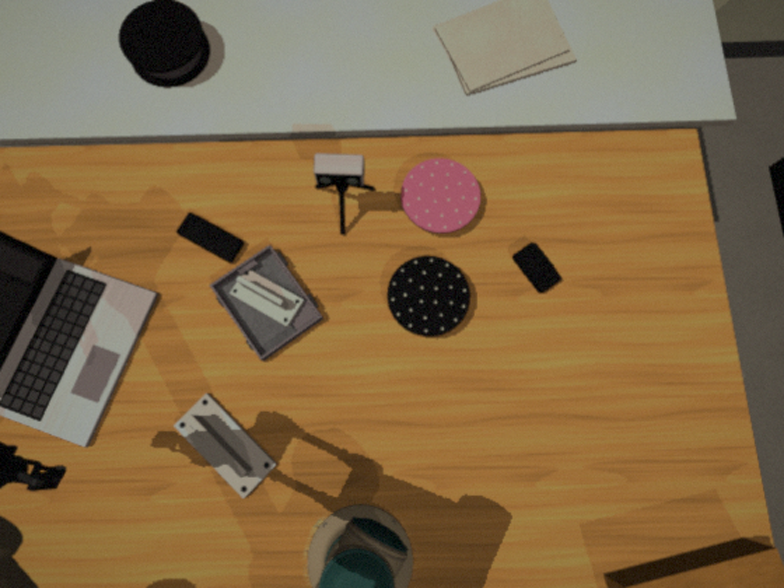

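View pics/scene0.png

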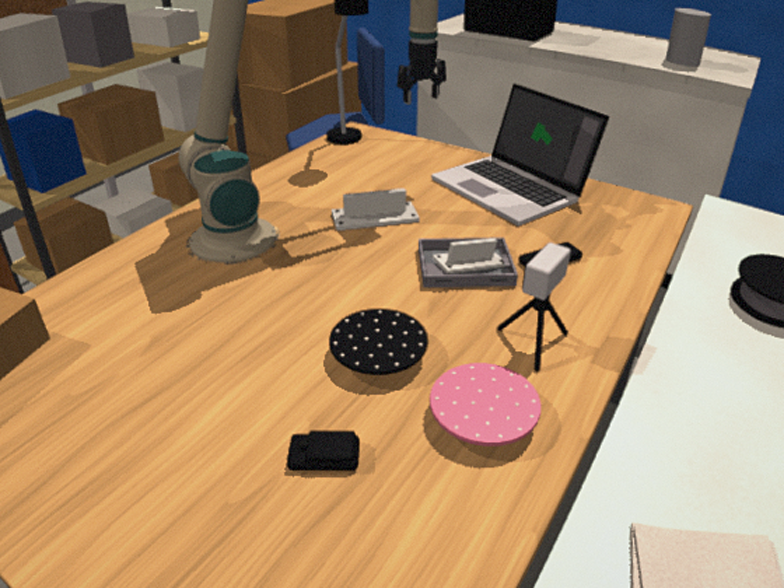

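The top view shows the small bracket in the case at about (268,303)/1.4, the black turntable at (429,296)/1.4, the large decoy bracket at (225,445) and the pink decoy disc. The scene view shows the same. I'll zoom in on the case.

Run:
```python
from h import *
import pickle
c=pickle.load(open("top0.pkl","rb")); save(c,"topc.png",8,(145,240,172,262-15))
t=c["p"][170:250,265:345].astype(int)
# turntable: dark disc
g=c["p"].max(axis=2); m=np.zeros_like(g); sub=(g[175:245,270:345]<60).astype(np.uint8)*255
m[175:245,270:345]=cv2.morphologyEx(sub,cv2.MORPH_CLOSE,np.ones((5,5)))
cs=max(cv2.findContours(m,0,2)[0],key=cv2.contourArea)
e=cv2.fitEllipse(cv2.convexHull(cs)); print(e, onz(c,*e[0],.04), [onz(c,u,v,.04)[:2] for u,v in [(c0:=cs[:,0].astype(float))[c0[:,0].argmin()],c0[c0[:,0].argmax()],c0[c0[:,1].argmin()],c0[c0[:,1].argmax()]]])
s=pickle.load(open("scene0.pkl","rb")); save(s,"scenec.png",8,(290,380,162,215))
```

```text
File "<stdin>", line 9
SyntaxError: assignment expression cannot be used in a comprehension iterable expression
```

Run:
```python
from h import *
import pickle
c=pickle.load(open("top0.pkl","rb")); save(c,"topc.png",8,(145,240,172,262-15))
g=c["p"].max(axis=2); m=np.zeros_like(g); sub=(g[175:245,270:345]<60).astype(np.uint8)*255
m[175:245,270:345]=cv2.morphologyEx(sub,cv2.MORPH_CLOSE,np.ones((5,5)))
cs=max(cv2.findContours(m,0,2)[0],key=cv2.contourArea)
e=cv2.fitEllipse(cv2.convexHull(cs)); print(e, onz(c,*e[0],.04))
q=cs[:,0].astype(float)
for u,v in (q[q[:,0].argmin()],q[q[:,0].argmax()],q[q[:,1].argmin()],q[q[:,1].argmax()]): print(onz(c,u,v,.04))
```

```text
((305.9907531738281, 211.1058349609375), (56.39192581176758, 58.99998092651367), 109.84166717529297) [ 0.5372699  -0.16757813  0.04      ]
[ 0.55623911 -0.07892404  0.04      ]
[ 0.52221344 -0.25606068  0.04      ]
[ 0.62818031 -0.15673392  0.04      ]
[ 0.45090165 -0.15089439  0.04      ]
```

View pics/topc.png

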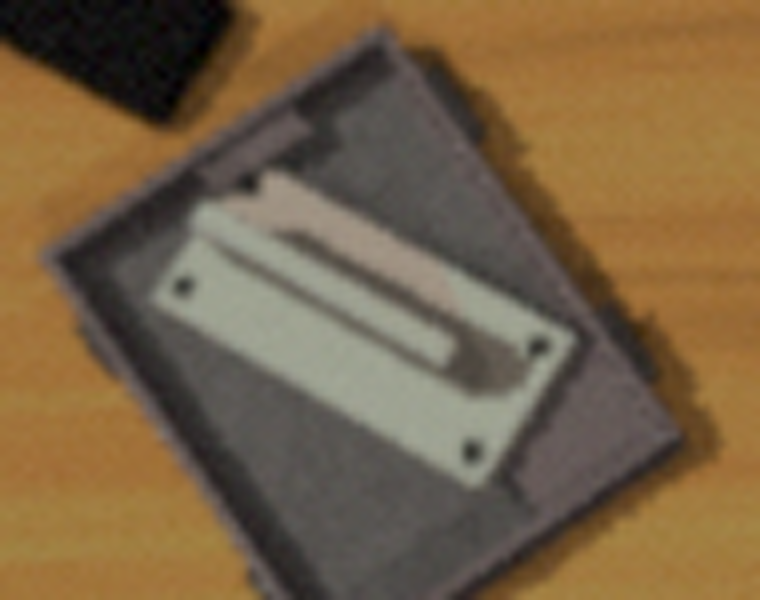

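Run:
```python
from h import *
import pickle
c=pickle.load(open("top0.pkl","rb"))
f=lambda u,v,z: onz(c,145+(u+.5)/8-.5,172+(v+.5)/8-.5,z)
A,B,D=f(380,32,.03),f(688,437,.03),f(42,255,.03)
print(A,B,D,np.linalg.norm(B-A),np.linalg.norm(D-A)); mid=(B+D)/2; print(mid)
x=(B-A)/np.linalg.norm(B-A); print("yaw",np.arctan2(x[1],x[0]), np.arctan2(*(A-D)[1::-1]))
T=np.array(optics.get_image("wrist")["T_tool_cam"]); print(T.round(3))
```

```text
[0.66646109 0.18615726 0.03      ] [0.49921408 0.06576    0.03      ] [0.57920395 0.31595843 0.03      ] 0.20607538180815577 0.15640381194727473
[0.53920902 0.19085921 0.03      ]
yaw -2.5176506758870816 -0.9789473541425241
[[-0.001 -0.96  -0.279  0.071]
 [ 1.    -0.001  0.    -0.001]
 [-0.    -0.279  0.96  -0.167]
 [ 0.     0.     0.     1.   ]]
```

Emit:
send_rows(increments=[{"gripper": 1,"linear": [0.02,-0.021,0.01],"delta_rot": [0,0,-0.133]},{"gripper": 1,"linear": [0.04,-0.042,0.02],"delta_rot": [0,0,-0.266]},{"gripper": 1,"linear": [0.06,-0.063,0.03],"delta_rot": [0,0,-0.4]},{"gripper": 1,"linear": [0.08,-0.084,0.04],"delta_rot": [0,0,-0.533]},{"gripper": 1,"linear": [0.1,-0.106,0.045],"delta_rot": [0,0,-0.666]},{"gripper": 1,"linear": [0.12,-0.127,0.05],"delta_rot": [0,0,-0.8]},{"gripper": 1,"linear": [0.14,-0.148,0.055],"delta_rot": [0,0,-0.933]},{"gripper": 1,"linear": [0.16,-0.17,0.06],"delta_rot": [0,0,-1.066]}])

```text
clock: 0.95
position: [0.3849, 0.3585, 0.2675]
ee_rot: [-0.0, 0.671, 0.741, -0.0]
contact_force: [0.2, 0.5, 0.0]
width: 0.0001
gripper_force: 0.0
```

Emit:
send_rows(increments=[{"gripper": 1,"linear": [0.02,-0.021,0],"delta_rot": [0,0,-0.133]},{"gripper": 1,"linear": [0.04,-0.042,0],"delta_rot": [0,0,-0.266]},{"gripper": 1,"linear": [0.06,-0.063,0],"delta_rot": [0,0,-0.4]},{"gripper": 1,"linear": [0.08,-0.084,0],"delta_rot": [0,0,-0.533]},{"gripper": 1,"linear": [0.1,-0.106,0],"delta_rot": [0,0,-0.666]},{"gripper": 1,"linear": [0.12,-0.127,0],"delta_rot": [0,0,-0.8]},{"gripper": 1,"linear": [0.14,-0.148,0],"delta_rot": [0,0,-0.933]},{"gripper": 1,"linear": [0.156,-0.169,0],"delta_rot": [0,0,-1.066]}])

```text
clock: 1.75
position: [0.5413, 0.1894, 0.2671]
ee_rot: [0.0, 0.955, 0.297, -0.0]
contact_force: [0.1, 0.2, -0.1]
width: 0.0
gripper_force: 0.0
```

Emit:
send_rows(increments=[{"gripper": 1,"linear": [0,0,0],"delta_rot": [0,0,0]},{"gripper": 1,"linear": [0,0,0],"delta_rot": [0,0,0]}])

```text
clock: 1.95
position: [0.5402, 0.1902, 0.267]
ee_rot: [-0.0, 0.954, 0.3, -0.001]
contact_force: [0.7, -0.3, -0.5]
width: -0.0003
gripper_force: 0.0
```

Run:
```python
from h import *
import pickle
c=cam("wrist"); pickle.dump(c,open("w1.pkl","wb")); save(c,"w1.png",1.4)
```

```text
(no output)
```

View pics/w1.png

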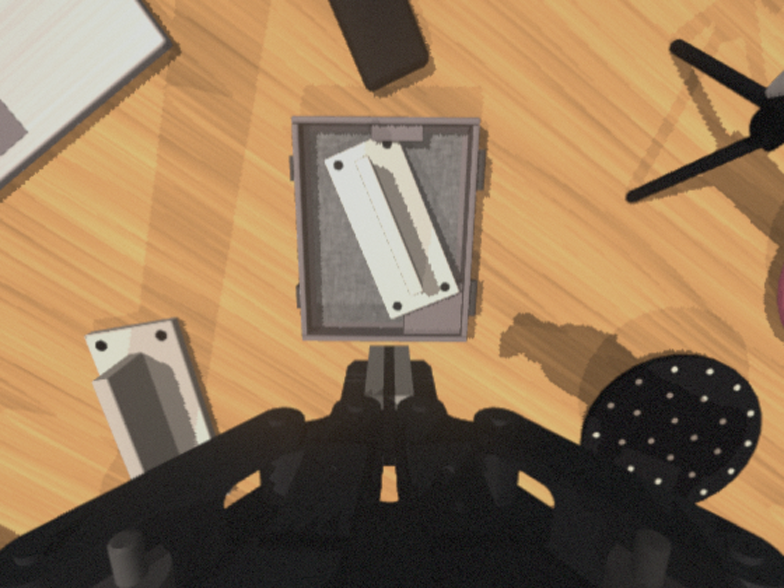

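The wrist view shows the case nearly square, with its corners at about (292,117), (480,118), (467,340) and (304,340). The tab is at (397,132), the step at (435,315), the rib runs from (365,160) to (415,295), and the high end's corners are at (393,318) and (458,291).

Run:
```python
from h import *
import pickle
c=pickle.load(open("w1.pkl","rb"))
f=lambda u,v,z: onz(c,(u+.5)/1.4-.5,(v+.5)/1.4-.5,z)
Q=np.array([f(292,117,.03),f(480,118,.03),f(467.5,340.5,.03),f(303.5,340.5,.03)])
print(Q.round(4),[np.linalg.norm(Q[i]-Q[i-1]).round(4) for i in range(4)])
m=Q.mean(0); x=Q[2]+Q[3]-Q[0]-Q[1]; yaw=np.arctan2(x[1],x[0]); print("case",m,yaw)
ex=np.array([np.cos(yaw),np.sin(yaw)]); ey=np.array([-ex[1],ex[0]])
L=lambda P: ((P[:2]-m[:2])@np.c_[ex,ey]*1000).round(1)
for n,u,v,z in (("c+x-y",393,318,.033),("c+x+y",458,291,.033),("-x-y",326,158,.014),("-x+y vis",400,143,.014),("rib-x -y top",356,160,.056),("rib+x top",409,295,.07),("rib+x top other",421,291,.07),("step corner",405,333,.024),("tab",397,140,.024)): print(n,L(f(u,v,z)),f(u,v,z).round(4))
print(ex,ey)
```

```text
[[0.5803 0.3185 0.03  ]
 [0.6712 0.1864 0.03  ]
 [0.5031 0.0702 0.03  ]
 [0.4112 0.2021 0.03  ]] [np.float64(0.2053), np.float64(0.1604), np.float64(0.2044), np.float64(0.1608)]
case [0.54143801 0.19428218 0.03      ] -2.5378627801563542
c+x-y [77.9  7.2] [0.4814 0.1442 0.033 ]
c+x+y [50.6 68.2] [0.5385 0.1094 0.033 ]
-x-y [-69.1 -54.5] [0.5674 0.2784 0.014 ]
-x+y vis [-82.3  12.5] [0.6163 0.2307 0.014 ]
rib-x -y top [-67.3 -24.3] [0.5831 0.2525 0.056 ]
rib+x top [43.6 20.3] [0.5171 0.1528 0.07  ]
rib+x top other [40.  30.5] [0.5259 0.1465 0.07  ]
step corner [96.8 19.3] [0.4727 0.1235 0.024 ]
tab [-84.4   9.6] [0.6164 0.2343 0.024 ]
[-0.82322383 -0.56771694] [ 0.56771694 -0.82322383]
```

Emit:
send_rows(increments=[{"gripper": 1,"linear": [0.0115,-0.0543,-0.03],"delta_rot": [0,0,0]},{"gripper": 1,"linear": [0.0115,-0.0543,-0.07],"delta_rot": [0,0,0]},{"gripper": 1,"linear": [0.0115,-0.0543,-0.11],"delta_rot": [0,0,0]},{"gripper": 1,"linear": [0.0115,-0.0543,-0.15],"delta_rot": [0,0,0]},{"gripper": 1,"linear": [0.0115,-0.0543,-0.18],"delta_rot": [0,0,0]},{"gripper": 1,"linear": [0.0115,-0.0543,-0.2],"delta_rot": [0,0,0]},{"gripper": 1,"linear": [0.0115,-0.0543,-0.215],"delta_rot": [0,0,0]},{"gripper": 1,"linear": [0.0115,-0.0543,-0.22],"delta_rot": [0,0,0]}])

```text
clock: 2.8
position: [0.5498, 0.1371, 0.0459]
ee_rot: [-0.0, 0.954, 0.301, -0.002]
contact_force: [-0.9, 0.7, 0.1]
width: -0.0
gripper_force: 0.0
```

Emit:
send_rows(increments=[{"gripper": 1,"linear": [0,0,0],"delta_rot": [0,0,0]},{"gripper": 1,"linear": [-0.0028,0.0041,0],"delta_rot": [0,0,0]},{"gripper": 1,"linear": [-0.0057,0.0082,0],"delta_rot": [0,0,0]},{"gripper": 1,"linear": [-0.0085,0.0123,0],"delta_rot": [0,0,0]},{"gripper": 1,"linear": [-0.0114,0.0165,0],"delta_rot": [0,0,0]}])

```text
clock: 3.3
position: [0.5406, 0.153, 0.0482]
ee_rot: [0.0, 0.954, 0.3, 0.001]
contact_force: [0.6, -1.1, 0.4]
width: -0.0002
gripper_force: 0.3
```

Emit:
send_rows(increments=[{"gripper": 1,"linear": [-0.0023,0.0033,0],"delta_rot": [0,0,0]},{"gripper": 1,"linear": [-0.0046,0.0066,0],"delta_rot": [0,0,0]},{"gripper": 1,"linear": [-0.0069,0.0099,0],"delta_rot": [0,0,0]},{"gripper": 1,"linear": [-0.0092,0.0132,0],"delta_rot": [0,0,0]},{"gripper": 1,"linear": [-0.0115,0.0165,0],"delta_rot": [0,0,0]}])

```text
clock: 3.8
position: [0.5287, 0.1694, 0.0474]
ee_rot: [0.0, 0.954, 0.3, -0.0]
contact_force: [1.5, -0.9, 0.0]
width: -0.0001
gripper_force: 0.3
```

Run:
```python
from h import *
import pickle
c=cam("wrist"); pickle.dump(c,open("w2.pkl","wb")); save(c,"w2.png",1.4)
```

```text
(no output)
```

View pics/w2.png

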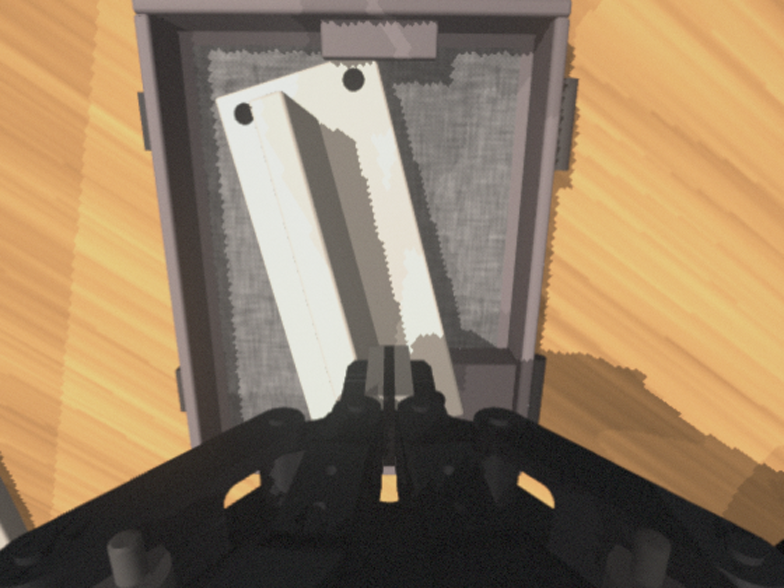

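The bracket is swinging clockwise and its rib is being pushed. The near corner at (378,62) is by the tab's edge. I'll keep going.

Emit:
send_rows(increments=[{"gripper": 1,"linear": [-0.0023,0.0033,0],"delta_rot": [0,0,0]},{"gripper": 1,"linear": [-0.0046,0.0066,0],"delta_rot": [0,0,0]},{"gripper": 1,"linear": [-0.0069,0.0099,0],"delta_rot": [0,0,0]},{"gripper": 1,"linear": [-0.0092,0.0132,0],"delta_rot": [0,0,0]},{"gripper": 1,"linear": [-0.0115,0.0165,0],"delta_rot": [0,0,0]},{"gripper": 1,"linear": [-0.0142,0.0206,0],"delta_rot": [0,0,0]},{"gripper": 1,"linear": [-0.0142,0.0206,0],"delta_rot": [0,0,0]}])

```text
clock: 4.55
position: [0.5142, 0.1904, 0.0476]
ee_rot: [-0.0, 0.954, 0.3, -0.0]
contact_force: [-0.7, 0.0, 1.1]
width: 0.0001
gripper_force: 0.1
```

Run:
```python
from h import *
import pickle
c=cam("wrist"); pickle.dump(c,open("w3.pkl","wb")); save(c,"w3.png",1.4)
```

```text
(no output)
```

View pics/w3.png

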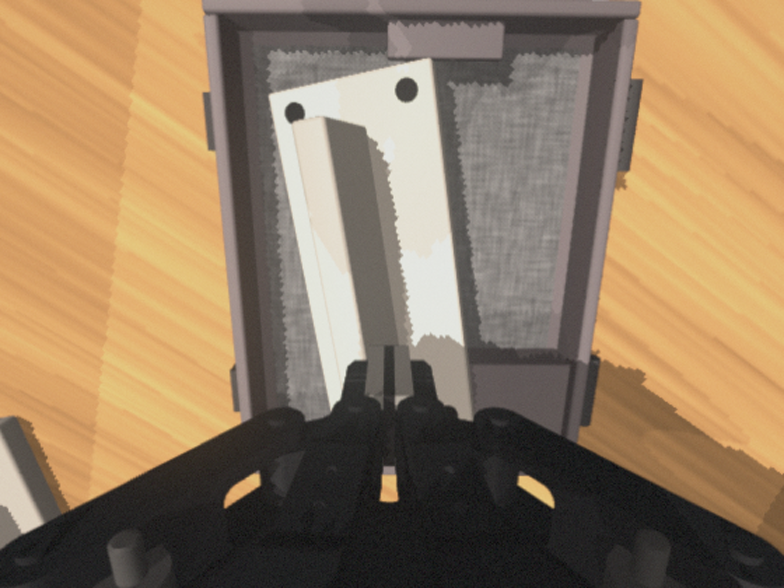

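It has swung further and is still resting on the step (plate edge at about (468,350)). I'll push a bit more.

Emit:
send_rows(increments=[{"gripper": 1,"linear": [-0.0023,0.0033,0],"delta_rot": [0,0,0]},{"gripper": 1,"linear": [-0.0046,0.0066,0],"delta_rot": [0,0,0]},{"gripper": 1,"linear": [-0.0069,0.0099,0],"delta_rot": [0,0,0]},{"gripper": 1,"linear": [-0.0091,0.0132,0],"delta_rot": [0,0,0]},{"gripper": 1,"linear": [-0.0091,0.0132,0],"delta_rot": [0,0,0]}])

```text
clock: 5.1
position: [0.5053, 0.2034, 0.0475]
ee_rot: [-0.0, 0.954, 0.3, -0.0]
contact_force: [0.3, 0.4, -0.2]
width: 0.0001
gripper_force: 0.0
```

Run:
```python
from h import *
import pickle
c=cam("wrist"); pickle.dump(c,open("w4.pkl","wb")); save(c,"w4.png",1.0)
```

```text
(no output)
```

View pics/w4.png

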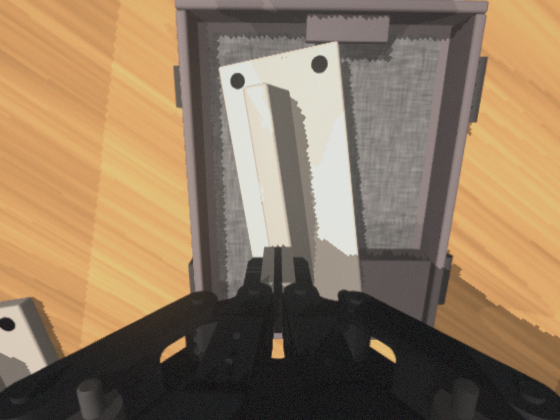

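The bracket looks to have dropped. The plate's right edge now runs from (338,42) to (360,285), beside the step. I'll retract to look.

Emit:
send_rows(increments=[{"gripper": 1,"linear": [0.003,-0.0045,0.01],"delta_rot": [0,0,0]},{"gripper": 0,"linear": [0.003,-0.0045,0.05],"delta_rot": [0,0,0]},{"gripper": 0,"linear": [0.01,-0.005,0.1],"delta_rot": [0,0,0]},{"gripper": 0,"linear": [0.02,-0.006,0.14],"delta_rot": [0,0,0]},{"gripper": 0,"linear": [0.03,-0.007,0.18],"delta_rot": [0,0,0]},{"gripper": 0,"linear": [0.035,-0.008,0.21],"delta_rot": [0,0,0]},{"gripper": 0,"linear": [0.035,-0.008,0.21],"delta_rot": [0,0,0]},{"gripper": 0,"linear": [0.035,-0.008,0.21],"delta_rot": [0,0,0]}])

```text
clock: 5.95
position: [0.5411, 0.1945, 0.2586]
ee_rot: [0.0, 0.954, 0.299, 0.001]
contact_force: [0.1, -0.1, 0.2]
width: 0.0428
gripper_force: 0.0
```

Run:
```python
from h import *
import pickle
c=cam("wrist"); pickle.dump(c,open("w5.pkl","wb")); save(c,"w5.png",3.5,(180,370,70,240))
print(get_state()["width"],get_state()["position"])
```

```text
0.042421361297049785 [0.54016325 0.19448556 0.25721841]
```

View pics/w5.png

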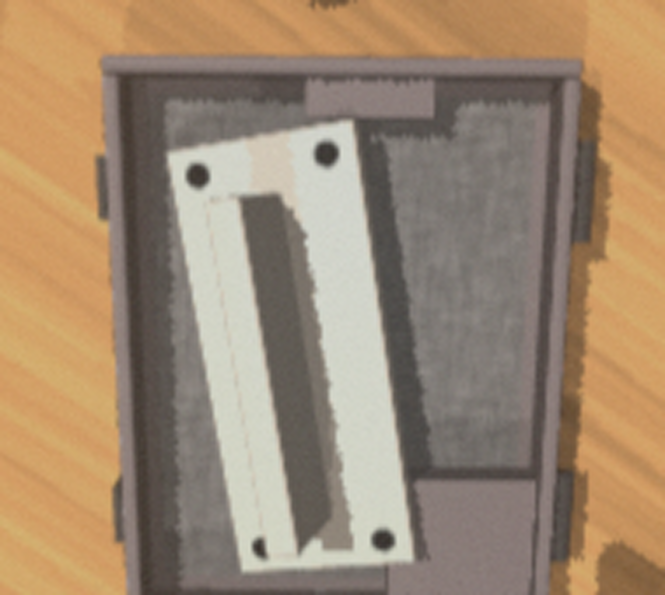

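Still propped: the +x end, corner (412,558), overlaps the step, whose left edge is at 388. I'll measure it and push further.

```bash
cat >> h.py <<'E'
CM=np.array([.5414,.1943]); yaw=-2.5379; EX=np.array([np.cos(yaw),np.sin(yaw)]); EY=np.array([-EX[1],EX[0]])
def L(P): return ((np.asarray(P)[:2]-CM)@np.c_[EX,EY]*1000).round(1)
def dW(dx,dy): return ((dx*EX+dy*EY)/1000).round(4)
E
python3 - <<'E'
from h import *
import pickle
c=pickle.load(open("w5.pkl","rb"))
f=lambda u,v,z: L(onz(c,180+(u+.5)/3.5-.5,70+(v+.5)/3.5-.5,z))
for n,u,v,z in (("-x-y",168,152,.014),("-x+y",354,120,.016),("+x+y",412,558,.034),("+x-y",242,572,.03),("ribtop+x a",267,555,.075),("b",298,553,.075),("rib -x a",210,198,.059),("b",241,196,.059),("case corner",102,58,.03),("cc2",582,61,.03),("stepL",388,575,.024)): print(n,f(u,v,z))
print(L(get_state()["position"]))
E
```

```text
-x-y [-72.5 -62.2]
-x+y [-83.5   3.9]
+x+y [73.4 26.5]
+x-y [ 80.7 -37.7]
ribtop+x a [ 57.5 -25. ]
b [ 56.8 -14.6]
rib -x a [-58.  -42.6]
b [-58.7 -32.6]
case corner [-102.6  -80.8]
cc2 [-102.2   80.1]
stepL [84.  18.1]
[ 0.9 -0.9]
```

Emit:
send_rows(increments=[{"gripper": 1,"linear": [-0.015,-0.0734,-0.02],"delta_rot": [0,0,0]},{"gripper": 1,"linear": [-0.015,-0.0734,-0.06],"delta_rot": [0,0,0]},{"gripper": 1,"linear": [-0.015,-0.0734,-0.1],"delta_rot": [0,0,0]},{"gripper": 1,"linear": [-0.015,-0.0734,-0.14],"delta_rot": [0,0,0]},{"gripper": 1,"linear": [-0.015,-0.0734,-0.18],"delta_rot": [0,0,0]},{"gripper": 1,"linear": [-0.015,-0.0734,-0.21],"delta_rot": [0,0,0]},{"gripper": 1,"linear": [-0.015,-0.0734,-0.222],"delta_rot": [0,0,0]},{"gripper": 1,"linear": [-0.015,-0.0734,-0.228],"delta_rot": [0,0,0]}])

```text
clock: 6.8
position: [0.524, 0.1213, 0.0277]
ee_rot: [-0.0, 0.954, 0.3, -0.002]
contact_force: [0.5, -1.0, -0.2]
width: -0.0002
gripper_force: 0.0
```

Emit:
send_rows(increments=[{"gripper": 1,"linear": [0,0,0],"delta_rot": [0,0,0]},{"gripper": 1,"linear": [-0.0028,0.0041,0],"delta_rot": [0,0,0]},{"gripper": 1,"linear": [-0.0057,0.0082,0],"delta_rot": [0,0,0]},{"gripper": 1,"linear": [-0.0085,0.0123,0],"delta_rot": [0,0,0]},{"gripper": 1,"linear": [-0.0114,0.0165,0],"delta_rot": [0,0,0]},{"gripper": 1,"linear": [-0.0142,0.0206,0],"delta_rot": [0,0,0]},{"gripper": 1,"linear": [-0.017,0.0247,0],"delta_rot": [0,0,0]}])

```text
clock: 7.5
position: [0.5084, 0.1467, 0.0297]
ee_rot: [0.0, 0.954, 0.3, 0.0]
contact_force: [-0.1, 0.2, -0.3]
width: -0.0005
gripper_force: 0.0
```

Emit:
send_rows(increments=[{"gripper": 1,"linear": [0,0,0],"delta_rot": [0,0,0]},{"gripper": 1,"linear": [-0.0028,0.0041,0],"delta_rot": [0,0,0]},{"gripper": 1,"linear": [-0.0057,0.0082,0],"delta_rot": [0,0,0]},{"gripper": 1,"linear": [-0.0085,0.0123,0],"delta_rot": [0,0,0]},{"gripper": 1,"linear": [-0.0114,0.0165,0],"delta_rot": [0,0,0]},{"gripper": 1,"linear": [-0.0142,0.0206,0],"delta_rot": [0,0,0]},{"gripper": 1,"linear": [-0.0165,0.024,0],"delta_rot": [0,0,0]}])

```text
clock: 8.2
position: [0.4919, 0.1706, 0.0295]
ee_rot: [0.0, 0.954, 0.3, -0.0]
contact_force: [1.2, 0.4, -0.5]
width: -0.0001
gripper_force: 0.2
```

Emit:
send_rows(increments=[{"gripper": 1,"linear": [0.002,-0.003,0.01],"delta_rot": [0,0,0]},{"gripper": 0,"linear": [0.003,-0.0045,0.05],"delta_rot": [0,0,0]},{"gripper": 0,"linear": [0.015,0.005,0.1],"delta_rot": [0,0,0]},{"gripper": 0,"linear": [0.03,0.015,0.14],"delta_rot": [0,0,0]},{"gripper": 0,"linear": [0.04,0.02,0.18],"delta_rot": [0,0,0]},{"gripper": 0,"linear": [0.05,0.025,0.23],"delta_rot": [0,0,0]},{"gripper": 0,"linear": [0.05,0.025,0.23],"delta_rot": [0,0,0]},{"gripper": 0,"linear": [0.05,0.025,0.23],"delta_rot": [0,0,0]}])

```text
clock: 9.0
position: [0.543, 0.1952, 0.2615]
ee_rot: [0.0, 0.954, 0.3, 0.002]
contact_force: [-0.4, -0.1, -0.2]
width: 0.0429
gripper_force: 0.0
```

Run:
```python
from h import *
import pickle
c=cam("wrist"); pickle.dump(c,open("w6.pkl","wb")); save(c,"w6.png",3.5,(180,370,70,240))
print(get_state()["width"],get_state()["position"])
```

```text
0.04283331692494173 [0.54178463 0.19493585 0.25960985]
```

View pics/w6.png

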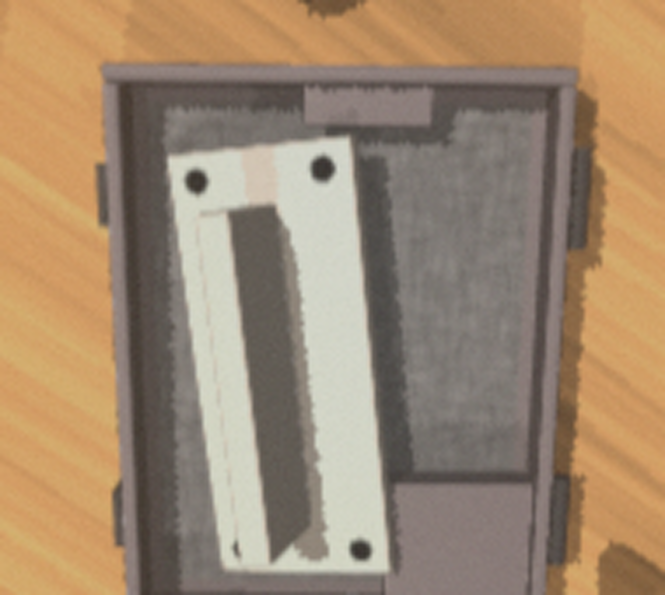

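Now only the corner at (390,572) still touches the step's edge at about 388. One more push on the rib near that end should do it.

Emit:
send_rows(increments=[{"gripper": 1,"linear": [-0.038,-0.0303,-0.02],"delta_rot": [0,0,0]},{"gripper": 1,"linear": [-0.038,-0.0303,-0.06],"delta_rot": [0,0,0]},{"gripper": 1,"linear": [-0.038,-0.0303,-0.1],"delta_rot": [0,0,0]},{"gripper": 1,"linear": [-0.038,-0.0303,-0.14],"delta_rot": [0,0,0]},{"gripper": 1,"linear": [-0.038,-0.0303,-0.18],"delta_rot": [0,0,0]},{"gripper": 1,"linear": [-0.038,-0.0303,-0.21],"delta_rot": [0,0,0]},{"gripper": 1,"linear": [-0.038,-0.0303,-0.22],"delta_rot": [0,0,0]},{"gripper": 1,"linear": [-0.038,-0.0303,-0.224],"delta_rot": [0,0,0]}])

```text
clock: 9.85
position: [0.5022, 0.1644, 0.0337]
ee_rot: [-0.0, 0.954, 0.3, -0.002]
contact_force: [0.6, -0.5, 0.0]
width: -0.0003
gripper_force: 0.0
```

Emit:
send_rows(increments=[{"gripper": 1,"linear": [0,0,0],"delta_rot": [0,0,0]},{"gripper": 1,"linear": [-0.0028,0.0041,0],"delta_rot": [0,0,0]},{"gripper": 1,"linear": [-0.0057,0.0082,0],"delta_rot": [0,0,0]},{"gripper": 1,"linear": [-0.0085,0.0123,0],"delta_rot": [0,0,0]},{"gripper": 1,"linear": [-0.0114,0.0165,0],"delta_rot": [0,0,0]},{"gripper": 1,"linear": [-0.0142,0.0206,0],"delta_rot": [0,0,0]},{"gripper": 1,"linear": [-0.0176,0.0255,0],"delta_rot": [0,0,0]},{"gripper": 1,"linear": [-0.0176,0.0255,0],"delta_rot": [0,0,0]}])

```text
clock: 10.65
position: [0.4862, 0.1912, 0.0356]
ee_rot: [-0.0, 0.954, 0.3, 0.0]
contact_force: [0.8, -0.9, 1.3]
width: 0.0
gripper_force: 0.6
```

Emit:
send_rows(increments=[{"gripper": 1,"linear": [0.002,-0.003,0.01],"delta_rot": [0,0,0]},{"gripper": 0,"linear": [0.003,-0.0045,0.05],"delta_rot": [0,0,0]},{"gripper": 0,"linear": [0.015,-0.001,0.1],"delta_rot": [0,0,0]},{"gripper": 0,"linear": [0.03,0.003,0.14],"delta_rot": [0,0,0]},{"gripper": 0,"linear": [0.04,0.003,0.18],"delta_rot": [0,0,0]},{"gripper": 0,"linear": [0.055,0.005,0.224],"delta_rot": [0,0,0]},{"gripper": 0,"linear": [0.055,0.005,0.224],"delta_rot": [0,0,0]},{"gripper": 0,"linear": [0.055,0.005,0.224],"delta_rot": [0,0,0]}])

```text
clock: 11.45
position: [0.5421, 0.1953, 0.2607]
ee_rot: [0.0, 0.954, 0.3, 0.001]
contact_force: [0.8, 0.1, -1.0]
width: 0.0428
gripper_force: 0.0
```

Run:
```python
from h import *
import pickle
c=cam("wrist"); pickle.dump(c,open("w7.pkl","wb"))
p=c["p"]; print(get_state()["position"],L(get_state()["position"]))
# white plate mask in case region
hsv=cv2.cvtColor(p,cv2.COLOR_BGR2HSV)
m=((p.min(axis=2)>140)).astype(np.uint8)*255; z=np.zeros_like(m); z[70:245,200:345]=m[70:245,200:345]
cs=max(cv2.findContours(z,0,2)[0],key=cv2.contourArea); h=cv2.convexHull(cs)
a=cv2.approxPolyDP(h,4,True)[:,0]; print(a.tolist())
for u,v in a: print((u,v),L(onz(c,u,v,.014)),L(onz(c,u,v,.059)))
```

```text
[0.54087447 0.1950821  0.25915094] [-0.  -0.9]
[[285, 112], [286, 230], [237, 231], [231, 114]]
(np.int32(285), np.int32(112)) [-75.3   9.2] [-74.8   8.1]
(np.int32(286), np.int32(230)) [81.6 12.2] [65.  10.8]
(np.int32(237), np.int32(231)) [ 83.3 -55.8] [ 66.6 -49.8]
(np.int32(231), np.int32(114)) [-72.7 -58.5] [-72.5 -52.2]
```

Emit:
send_rows(increments=[{"gripper": 0,"linear": [-0.0162,0.016,-0.04],"delta_rot": [0,0,0.012]},{"gripper": 0,"linear": [-0.0162,0.016,-0.08],"delta_rot": [0,0,0.012]},{"gripper": 0,"linear": [-0.0162,0.016,-0.12],"delta_rot": [0,0,0.012]},{"gripper": 0,"linear": [-0.0162,0.016,-0.15],"delta_rot": [0,0,0.012]},{"gripper": 0,"linear": [-0.0162,0.016,-0.18],"delta_rot": [0,0,0.012]},{"gripper": 0,"linear": [-0.0162,0.016,-0.21],"delta_rot": [0,0,0.012]},{"gripper": 0,"linear": [-0.0162,0.016,-0.2325],"delta_rot": [0,0,0.012]},{"gripper": 0,"linear": [-0.0162,0.016,-0.2325],"delta_rot": [0,0,0.012]}])

```text
clock: 12.3
position: [0.5202, 0.21, 0.0224]
ee_rot: [-0.0, 0.952, 0.305, -0.006]
contact_force: [-1.1, -0.6, 0.2]
width: 0.0428
gripper_force: 0.0
```

Emit:
send_rows(newtons=40, increments=[{"gripper": 1,"linear": [0,0,0],"delta_rot": [0,0,0]},{"gripper": 1,"linear": [0,0,0],"delta_rot": [0,0,0]},{"gripper": 1,"linear": [0,0,0],"delta_rot": [0,0,0]},{"gripper": 1,"linear": [0,0,0],"delta_rot": [0,0,0]},{"gripper": 1,"linear": [0,0,0],"delta_rot": [0,0,0]},{"gripper": 1,"linear": [0,0,0],"delta_rot": [0,0,0]}])

```text
clock: 12.9
position: [0.526, 0.2116, 0.0282]
ee_rot: [0.0, 0.952, 0.305, 0.001]
contact_force: [-1.4, -0.6, 6.2]
width: 0.0107
gripper_force: 42.8
```

Emit:
send_rows(increments=[{"gripper": 1,"linear": [0,0,0.005],"delta_rot": [0,0,0]},{"gripper": 1,"linear": [0,0,0.015],"delta_rot": [0,0,0]},{"gripper": 1,"linear": [0,0,0.03],"delta_rot": [0,0,0]},{"gripper": 1,"linear": [0,0,0.05],"delta_rot": [0,0,0]},{"gripper": 1,"linear": [0,0,0.075],"delta_rot": [0,0,0]},{"gripper": 1,"linear": [0,0,0.1],"delta_rot": [0,0,0]},{"gripper": 1,"linear": [0,0,0.115],"delta_rot": [0,0,0]},{"gripper": 1,"linear": [0,0,0.12],"delta_rot": [0,0,0]}])

```text
clock: 13.7
position: [0.5264, 0.2118, 0.1493]
ee_rot: [0.0, 0.952, 0.305, 0.002]
contact_force: [0.0, 0.2, -1.9]
width: 0.0103
gripper_force: 42.0
```

Run:
```python
from h import *
import pickle
s=get_state(); print(s["position"],s["width"],s["contact_force"],s["gripper_force"])
c=cam("wrist"); pickle.dump(c,open("w8.pkl","wb")); save(c,"w8.png",1)
# turntable from w1 view & scene: fit dark ellipse
w=pickle.load(open("w1.pkl","rb")); 
dots=[(675,369),(738,377),(749,409),(731,451),(704,492),(596,435)]
s0=pickle.load(open("scene0.pkl","rb")); g=s0["p"].max(axis=2); m=np.zeros_like(g); m[215:275,228:312]=(g[215:275,228:312]<55)*255
m=cv2.morphologyEx(m,cv2.MORPH_CLOSE,np.ones((5,5))); cs=max(cv2.findContours(m,0,2)[0],key=cv2.contourArea); print(cv2.boundingRect(cs))
# pinned outline points on top rim plane: left/right/far
q=cs[:,0].astype(float); P=np.array([onz(s0,u,v,.04)[:2] for u,v in q if v<246]); 
A=np.c_[2*P,np.ones(len(P))]; x=np.linalg.lstsq(A,(P**2).sum(1),rcond=None)[0]; print("scene",x[:2],np.sqrt(x[2]+x[:2]@x[:2]))
c0=pickle.load(open("top0.pkl","rb")); g=c0["p"].max(axis=2); m=np.zeros_like(g); m[175:245,270:345]=(g[175:245,270:345]<60)*255
m=cv2.morphologyEx(m,cv2.MORPH_CLOSE,np.ones((5,5))); cs=max(cv2.findContours(m,0,2)[0],key=cv2.contourArea)
P=np.array([onz(c0,u,v,.04)[:2] for u,v in cv2.convexHull(cs)[:,0].astype(float)])
A=np.c_[2*P,np.ones(len(P))]; x=np.linalg.lstsq(A,(P**2).sum(1),rcond=None)[0]; print("top",x[:2],np.sqrt(x[2]+x[:2]@x[:2]))
```

```text
[0.52638054 0.21181635 0.14934192] 0.010297606735202322 [ 0.02445893  0.20419259 -1.92006734] 41.99314892292023
(236, 221, 69, 47)
scene [ 0.53945164 -0.1673055 ] 0.08800508561301935
top [ 0.53885007 -0.16759168] 0.09009346220525555
```

Emit:
send_rows(increments=[{"gripper": 1,"linear": [-0.015,-0.015,0.01],"delta_rot": [0,0,0]},{"gripper": 1,"linear": [-0.035,-0.04,0.01],"delta_rot": [0,0,0]},{"gripper": 1,"linear": [-0.055,-0.065,0.01],"delta_rot": [0,0,0]},{"gripper": 1,"linear": [-0.07,-0.09,0.01],"delta_rot": [0,0,0]},{"gripper": 1,"linear": [-0.08,-0.115,0.01],"delta_rot": [0,0,0]},{"gripper": 1,"linear": [-0.085,-0.14,0.01],"delta_rot": [0,0,0]},{"gripper": 1,"linear": [-0.085,-0.165,0.01],"delta_rot": [0,0,0]},{"gripper": 1,"linear": [-0.08,-0.19,0.01],"delta_rot": [0,0,0]}])

```text
clock: 14.55
position: [0.4435, 0.0208, 0.1561]
ee_rot: [-0.001, 0.952, 0.305, -0.001]
contact_force: [0.8, -0.8, -2.1]
width: 0.0108
gripper_force: 42.0
```

Emit:
send_rows(increments=[{"gripper": 1,"linear": [0.005,-0.025,0],"delta_rot": [0,0,0]},{"gripper": 1,"linear": [0.015,-0.05,0],"delta_rot": [0,0,0]},{"gripper": 1,"linear": [0.03,-0.075,0],"delta_rot": [0,0,0]},{"gripper": 1,"linear": [0.045,-0.1,0],"delta_rot": [0,0,0]},{"gripper": 1,"linear": [0.065,-0.13,0],"delta_rot": [0,0,0]},{"gripper": 1,"linear": [0.08,-0.16,-0.01],"delta_rot": [0,0,0]},{"gripper": 1,"linear": [0.092,-0.185,-0.02],"delta_rot": [0,0,0]},{"gripper": 1,"linear": [0.0926,-0.189,-0.03],"delta_rot": [0,0,0]}])

```text
clock: 15.35
position: [0.5392, -0.1706, 0.1254]
ee_rot: [0.001, 0.953, 0.304, -0.0]
contact_force: [0.5, 0.1, -2.7]
width: 0.0105
gripper_force: 42.0
```

Emit:
send_rows(increments=[{"gripper": 1,"linear": [0,0,0],"delta_rot": [0,0,0]},{"gripper": 1,"linear": [0,0,0],"delta_rot": [0,0,0]}])

```text
clock: 15.55
position: [0.5367, -0.1664, 0.1262]
ee_rot: [-0.001, 0.952, 0.305, -0.001]
contact_force: [0.6, 0.2, -0.7]
width: 0.0102
gripper_force: 42.0
```

Run:
```python
from h import *
import pickle
s=get_state(); print(s["position"],s["width"],s["contact_force"])
c=cam("wrist"); pickle.dump(c,open("w9.pkl","wb"))
for n in ("top","scene"): pickle.dump(cam(n),open(n+"9.pkl","wb"))
a=c["p"]; a=cv2.resize(a,None,fx=.7,fy=.7)
b=pickle.load(open("scene9.pkl","rb"))["p"][150:290,190:370]; b=cv2.resize(b,(392,294),interpolation=cv2.INTER_CUBIC)
cv2.imwrite("pics/f.png",np.hstack([a,b]))
```

```text
[ 0.5366747  -0.16637156  0.12615697] 0.010199267643307771 [ 0.64657901  0.18958924 -0.70740134]
```

View pics/f.png

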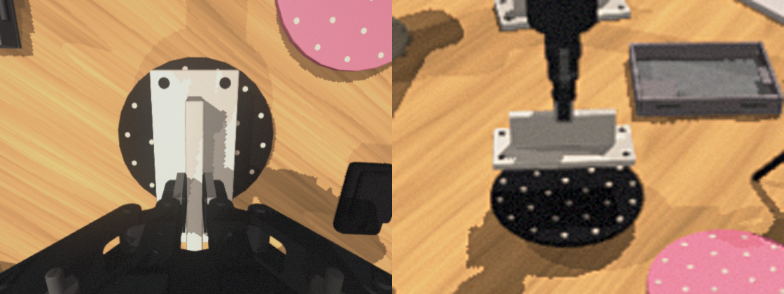

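The held bracket is level above the turntable, the case is empty and everything else is undisturbed. I'll lower it gently.

Emit:
send_rows(increments=[{"gripper": 1,"linear": [0.002,-0.001,-0.01],"delta_rot": [0,0,0]},{"gripper": 1,"linear": [0.002,-0.001,-0.022],"delta_rot": [0,0,0]},{"gripper": 1,"linear": [0.002,-0.001,-0.034],"delta_rot": [0,0,0]},{"gripper": 1,"linear": [0.002,-0.001,-0.044],"delta_rot": [0,0,0]},{"gripper": 1,"linear": [0.002,-0.001,-0.051],"delta_rot": [0,0,0]},{"gripper": 1,"linear": [0.002,-0.001,-0.055],"delta_rot": [0,0,0]},{"gripper": 1,"linear": [0.002,-0.001,-0.057],"delta_rot": [0,0,0]},{"gripper": 1,"linear": [0.002,-0.001,-0.057],"delta_rot": [0,0,0]}])

```text
clock: 16.5
position: [0.54, -0.1686, 0.0699]
ee_rot: [-0.0, 0.952, 0.305, -0.0]
contact_force: [-0.6, -0.4, -1.2]
width: 0.0104
gripper_force: 42.0
```

Emit:
send_rows(increments=[{"gripper": 1,"linear": [0,0,-0.001],"delta_rot": [0,0,0]},{"gripper": 1,"linear": [0,0,-0.002],"delta_rot": [0,0,0]},{"gripper": 1,"linear": [0,0,-0.003],"delta_rot": [0,0,0]},{"gripper": 1,"linear": [0,0,-0.003],"delta_rot": [0,0,0]}])

```text
clock: 16.9
position: [0.5399, -0.1685, 0.0671]
ee_rot: [0.0, 0.952, 0.305, 0.0]
contact_force: [-0.3, -0.0, -1.9]
width: 0.0103
gripper_force: 42.0
```

Emit:
send_rows(increments=[{"gripper": 1,"linear": [0,0,-0.001],"delta_rot": [0,0,0]},{"gripper": 1,"linear": [0,0,-0.002],"delta_rot": [0,0,0]},{"gripper": 1,"linear": [0,0,-0.002],"delta_rot": [0,0,0]}])

```text
clock: 17.2
position: [0.5398, -0.1685, 0.0649]
ee_rot: [-0.0, 0.952, 0.305, -0.0]
contact_force: [-0.8, 0.2, -2.1]
width: 0.0098
gripper_force: 42.0
```

Emit:
send_rows(increments=[{"gripper": 1,"linear": [0,0,-0.001],"delta_rot": [0,0,0]},{"gripper": 1,"linear": [0,0,-0.001],"delta_rot": [0,0,0]},{"gripper": 1,"linear": [0,0,-0.001],"delta_rot": [0,0,0]}])

```text
clock: 17.5
position: [0.5401, -0.1686, 0.0642]
ee_rot: [0.0, 0.952, 0.305, 0.0]
contact_force: [0.3, 0.3, 0.7]
width: 0.0105
gripper_force: 42.2
```

Contact is starting. A touch more, then release.

Emit:
send_rows(increments=[{"gripper": 1,"linear": [0,0,-0.0005],"delta_rot": [0,0,0]},{"gripper": 1,"linear": [0,0,-0.0005],"delta_rot": [0,0,0]},{"gripper": 1,"linear": [0,0,-0.0005],"delta_rot": [0,0,0]}])

```text
clock: 17.8
position: [0.5401, -0.1686, 0.0642]
ee_rot: [0.0, 0.952, 0.305, 0.0]
contact_force: [-2.0, 0.8, 4.6]
width: 0.0105
gripper_force: 42.8
```

Emit:
send_rows(newtons=20, increments=[{"gripper": 0.5,"linear": [0,0,0],"delta_rot": [0,0,0]},{"gripper": 0.3,"linear": [0,0,0],"delta_rot": [0,0,0]},{"gripper": 0,"linear": [0,0,0],"delta_rot": [0,0,0]},{"gripper": 0,"linear": [0,0,0],"delta_rot": [0,0,0]},{"gripper": 0,"linear": [0,0,0.015],"delta_rot": [0,0,0]},{"gripper": 0,"linear": [0,0,0.05],"delta_rot": [0,0,0]},{"gripper": 0,"linear": [0,0,0.1],"delta_rot": [0,0,0]},{"gripper": 0,"linear": [0,0,0.15],"delta_rot": [0,0,0]}])

```text
clock: 18.6
position: [0.5394, -0.1683, 0.2144]
ee_rot: [-0.001, 0.952, 0.305, -0.001]
contact_force: [0.1, -0.7, 0.4]
width: 0.0429
gripper_force: 0.0
```

Emit:
send_rows(increments=[{"gripper": 0,"linear": [0,0,0.03],"delta_rot": [0,0,0]},{"gripper": 0,"linear": [0,0,0.03],"delta_rot": [0,0,0]},{"gripper": 0,"linear": [0,0,0.03],"delta_rot": [0,0,0]}])

```text
clock: 18.9
position: [0.54, -0.1686, 0.2439]
ee_rot: [0.0, 0.952, 0.305, 0.0]
contact_force: [-0.0, 0.5, -0.4]
width: 0.043
gripper_force: 0.0
```

Run:
```python
from h import *
s=get_state(); print(s["position"],s["width"])
c=cam("wrist"); p=c["p"]
m=(p.min(axis=2)>120).astype(np.uint8)*255
ctr=proj(c,[.539,-.1675,.05])[0]; print(ctr)
z=np.zeros_like(m); y0,x0=int(ctr[1]),int(ctr[0]); sl=np.s_[max(0,y0-90):y0+90,x0-60:x0+60]; z[sl]=m[sl]
z=cv2.morphologyEx(z,cv2.MORPH_OPEN,np.ones((9,9)))
cs=max(cv2.findContours(z,0,2)[0],key=cv2.contourArea); a=cv2.approxPolyDP(cv2.convexHull(cs),4,True)[:,0]
P=np.array([onz(c,u,v,.05) for u,v in a.astype(float)]); print(a.tolist(),P.round(4).tolist(),P.mean(0))
```

```text
[ 0.54002557 -0.16855622  0.24389735] 0.0429869165623288
[275.78354771 178.39526695]
[[295, 108], [308, 121], [306, 229], [293, 243], [262, 243], [249, 233], [246, 121], [260, 108]] [[0.6145, -0.1395, 0.05], [0.6118, -0.1592, 0.05], [0.5096, -0.2332, 0.05], [0.4858, -0.2312, 0.05], [0.4638, -0.2003, 0.05], [0.4653, -0.18, 0.05], [0.5722, -0.1037, 0.05], [0.5923, -0.1085, 0.05]] [ 0.53941472 -0.16945359  0.05      ]
```

```bash
python3 -c "
from rig import sign_off; print(sign_off())"
```

```text
the job is handed in; nothing more can be done
None
```

The bracket was swung off the step and out from under the tab, lifted out by its rib, and set down on the black turntable about 2 mm from its centre by camera measurement. I let go and handed the job in at about 19 s; no verdict came back.

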